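# Roll a wooden roller into the vee cradle and clamp it

## Robot

A 6-joint arm with a two-finger parallel gripper is mounted at the origin on the work surface. World frame = base frame: x ahead of the robot, y to its left, z up, the work surface at z = 0. Lengths are in mm, angles in rad, forces in N, time in s.
With the tool pointing down it reaches from about 375 to 825 mm from the base axis. Payload 5.5 kg.
Tool frame: the origin (TCP) lies at the very end of the fingers, on their centre line; the grasp point (between the pads) lies 19 mm behind it; z points along the fingers, y is the direction in which the jaws open and shut (so a half turn about z gives the same grasp; the last joint's range is limited). The gripper opens to 85 mm and grips with 20 to 120 N. Pads are 22 mm wide; open, the fingers measure 114 mm over their backs; the gripper's body (76 mm by 85 mm) begins 54 mm behind the grasp point. The pads swing forward as they close: fully open they stand 13 mm farther back than shut.
Start: joints at [1.177, 0.314, -0.047, 1.21, 0, 1.571], TCP at [230.216, 554.071, 192.899] pointing down, gripper open.
Joint ranges: [-2.67, 2.67], [-0.69, 1.73], [-1.03, 1.25], [-2.08, 2.16], [-1.42, 1.45], [-3.14, 3.14]. Speed limits (rad/s): [2.39, 2.39, 3.01, 3.14, 3.14, 3.14].

## Interface

Orientations are given as [roll, pitch, yaw] about the fixed x, y, z axes, in that order (R = Rz(yaw) Ry(pitch) Rx(roll)).
In Python, from rig import read_state, capture, get_calibration, sign_off gives the robot as it stands.
- The arm moves only by the tool send_rows, never from a script. Its argument "steps" is a list of rows, each a list of 2 entries, a list of its own where there are three numbers: the shift along the tool's x, y, z in m, then the turn, a rotation vector about the tool's x, y, z in rad. In form: [[[x, y, z], [ax, ay, az]], ...]. A call has 1 to 5 rows; each row shifts and turns the commanded pose from where the row before left it, along the tool's axes as they then stand; what a row does not reach is not made up. A row lasts 1/10 s, in which the tool goes at most 50 mm and 8.59 degrees, less where a joint would pass 70% of its speed; a pose out of reach is approached as far as the arm can. A call is refused whole if a number of a shift passes 0.05 or a number of a turn 0.15, either way. A call with a gripper value outside its range is refused whole. "hand" is the finger opening in m, from 0 to 0.0854, set as the call begins (left out, the last holds). The fingers move at their own pace and stop on an object; the grip force is fixed at half the most. Time passes only in rows, so rows that do not move let the fingers close. It gives the time, the measured TCP pose, the force and the opening at its end, in the units of the state.
- read_state(): the state, without advancing time (a new reading comes with each control period).
- capture(name): name is "side" or "top"; returns (picture, depth): 480x640x3 uint8, red, green, blue; 480x640 float32, mm along the optical axis (not along the pixel's ray), 0 where there is no reading.
- get_calibration(name): a dict with "vfov" (degrees; the focal length in pixels is half the picture's height over the tangent of half this angle, whatever the lens; pixels are square), "cx", "cy" (the principal point, pixels), "k1" (the pictures are not rectified: a ray, as slopes to the right and down, at radius r is drawn at 1 + k1 r^2 times it, then the intrinsics apply), "cam_to_world" (4x4, takes a point from camera to world coordinates). Camera axes: x right, y down, z forward; pixel columns grow to the right and rows downward; lengths in mm; the calibration is good to about 2 mm. A picture is of the moment at which its call begins. get_calibration takes no time and is no camera call.
- sign_off(): hands the job in, once; it reports no verdict.
The state is a dict: "time_s": time; "joints": joint angles; "qd": joint speeds; "joint_torque": joint torques, N m; "tcp_pos": TCP position; "tool_rot": TCP orientation; "force": force on the tool from outside, world axes, zero at the start; "torque": the same for the moment, N m; "gripper_width": finger opening in mm.
Only numpy, scipy, OpenCV 4.12 (cv2) and the standard library are available. Lean on these libraries where they do the work, as an engineer would, in place of code of your own. Each camera call takes 0.05 s, during which the arm holds its last target.

## Task

Get the wooden roller ready for painting: without lifting it, roll it along the loading board so that it drops into the vee cradle, lying square and about in the middle, and let go of it so that it settles by itself while the clamp bar is still up. Then swing the clamp bar down by its ball until its pad lies firmly on the roller. Leave the brush pot, the jar and the palette knife where they are.

Things in the scene. Friction and masses are not known exactly. Their poses are not given: they have to be found in the camera images.
- jig: Wooden vee jig fixed to the table, 360 x 200 mm: flat loading board, then a vee across it, then a clamp hinge. Origin on the table surface under the middle of the vee. z up; x = rolling direction (from the board to the vee, then the hinge); y along the vee. Behind the vee, x 68 to 96 mm, stand two steel hinge cheeks, 106 mm high, 52 mm over both in y.
- board_edge (a point): Middle of the loading board's edge at the vee: jig x -30 mm, y 0, 40 mm above the table. The board is level at this height from here back to jig x -240 mm, y -100 to 100 mm; a stop strip 5 mm high and 8 mm thick lies along its outer end.
- vee_seat (a point): Where the roller's centre lies when seated: 52.4 mm above the table, over the jig's origin. The vee is 90 degrees, 120 mm long (y -60 to 60 mm); its bottom is 10 mm above the table; the near flank begins at the board's edge, the far flank rises to jig x 45 mm, height 55 mm.
- roller: Loose plain wooden roller, solid, 60 mm in diameter, 150 mm long, about 0.3 kg. Origin in its centre; y along its axis; x and z turn as it rolls. It starts on the loading board, axis roughly along the vee, origin 70 mm above the table, its z up. It rolls freely on the board and drops 18 mm into the vee by itself once its centre passes the board's edge.
- clamp (a joint): Hinge of the clamp bar, rad. 0 = bar level, its rubber pad just resting on the top of the seated roller (82 mm above the table); grows as the bar swings up, about 1.57 = upright, range -0.06 to 1.85. The hinge is stiff (about 0.3 N m): the bar stays where it is left and must be brought right down.
- clamp_hinge (a point): Axis of the clamp hinge, which runs along the jig's y; at jig x 82 mm, y 0, 92 mm above the table. Its x, y, z axes are those of the bar (those of the jig at joint 0).
- clamp_ball (a point): Centre of the black ball, 30 mm in diameter, on the free end of the clamp bar, 150 mm from the hinge axis; at joint 0 it lies on the -x side of the hinge in the jig's frame, 92 mm above the table. The steel bar is 24 mm wide (along the jig's y) and 12 mm thick, the hinge axis in its middle.
- brush_pot: Terracotta pot, 80 mm across and 90 mm high, with brushes up to 180 mm; leave alone. Origin under its centre.
- jar: Lidded glass jar, 68 mm across, 85 mm high; leave alone. Origin under its centre.
- palette_knife: Broad palette knife with a wooden handle, 200 mm long, lying on the table; leave alone. Origin under its middle.
Things that resemble listed ones, but are neither listed nor needed, are in the scene too. Several things have the shape of the roller; the one meant has the colours described above.

How it is judged (in metres and radians):
On the way, in this order (a step that is already met when the one before it is completed fails the run):
1. the roller has turned at least 0.6 rad about its axis while still on the loading board (angle between roller's own z axis and vertical above 0.6 rad and x of roller in the frame of jig below -0.03 m).
2. the roller lies at rest in the vee, square and centred, not touched by the robot, with the clamp bar still up (joint above 1.0) (x of roller in the frame of jig between -0.004 and 0.004 m and z of roller in the frame of jig between 0.048 and 0.057 m and y of roller in the frame of jig between -0.04 and 0.04 m and angle between the y axis of roller and the y axis of jig, either way round below 0.06 rad and linear speed of roller below 0.02 m/s and angular speed of roller below 0.3 rad/s and contact force between roller and the fingers below 0.2 N and contact force between roller and the arm below 0.2 N and value of joint clamp above 1 rad), for 0.3 s.
At the end, for the whole second after the job is handed in: The roller is at rest in the vee (its centre within 4 mm of the jig's middle plane x = 0, height 48 to 57 mm, axis within 0.06 rad of the vee, within 40 mm of the middle lengthwise) and the clamp bar is down on it (joint below 0.035 rad, at rest) (x of roller in the frame of jig between -0.004 and 0.004 m and z of roller in the frame of jig between 0.048 and 0.057 m and y of roller in the frame of jig between -0.04 and 0.04 m and angle between the y axis of roller and the y axis of jig, either way round below 0.06 rad and linear speed of roller below 0.02 m/s and angular speed of roller below 0.3 rad/s and value of joint clamp below 0.035 rad and velocity of joint clamp below 0.05 rad/s); the robot touches nothing.
It fails at once if the roller is lifted more than 20 mm off the loading board's level (its centre above 90 mm) (z of roller in the frame of jig above 0.09 m).
It fails at once if the brush pot is moved more than 30 mm (distance of brush_pot from where it was at the start of the episode above 0.03 m).
It fails at once if the jar is moved more than 30 mm (distance of jar from where it was at the start of the episode above 0.03 m).
It fails at once if the palette knife is moved more than 30 mm (distance of palette_knife from where it was at the start of the episode above 0.03 m).
It also fails if it takes over 56 s, if anything falls off the work surface, if the arm or the gripper's body presses on something with over 40 N, if the wrist force passes 120 N, or if a joint passes its speed limit or range.

## Working session

There is one attempt and no reset: what is moved stays moved. The work goes in short steps, Python scripts to look and compute and a tool call to move; the robot and the scene stay as the last step left them, time stands still between calls to the robot, and variables do not carry over. Pictures are saved under pics/ and viewed, and the job is handed in when it is done.

Besides the shell and the picture viewer there is one more tool, called after "Request:" as a command line: name --argument value ..., lists and objects as JSON in quotes. send_rows: Moves the arm, as the interface text tells. Its arguments: {"type":"object","properties":{"steps":{"type":"array"},"hand":{"type":"number"}},"required":["steps"]}

```bash
mkdir -p pics; ls
python3 - <<'E'
from rig import *
import cv2,numpy as np
print(read_state())
for n in("side","top"):
    p,d=capture(n);cv2.imwrite(f"pics/{n}0.png",p[:,:,::-1]);np.savez(f"{n}0.npz",p=p,d=d);print(n,get_calibration(n))
E
```

```text
pics
{'time_s': 0.0, 'joints': array([ 1.17699606e+00,  3.14181914e-01, -4.80646242e-02,  1.21018521e+00,
       -2.42937259e-05,  1.57080799e+00]), 'qd': array([-0.00052958,  0.00042343, -0.00098535,  0.00151328,  0.00018277,
        0.00161641]), 'joint_torque': array([-1.53875688e-03, -5.39593112e+01,  3.39748907e+01,  1.90495391e-02,
       -3.35966297e-05,  1.94958784e-05]), 'tcp_pos': array([229.9887254 , 553.49372834, 192.06738178]), 'tool_rot': array([-3.13995723e+00,  2.43127640e-05,  2.74778076e+00]), 'force': array([0.17284469, 0.10495177, 0.8058461 ]), 'torque': array([-0.0116327 ,  0.023774  ,  0.01078734]), 'gripper_width': 85.28824345698851}
side {'vfov': 57.40474005261829, 'cx': 316.8401347037827, 'cy': 239.78797765341287, 'k1': -0.05233864500910165, 'cam_to_world': array([[ 9.50087703e-01, -2.41220553e-01,  1.97853485e-01,
         4.65871425e+02],
       [-3.11978415e-01, -7.31166171e-01,  6.06684019e-01,
        -5.20407976e+02],
       [-1.68087980e-03, -6.38129042e-01, -7.69927594e-01,
         8.07078349e+02],
       [ 0.00000000e+00,  0.00000000e+00,  0.00000000e+00,
         1.00000000e+00]])}
top {'vfov': 44.90301347971021, 'cx': 321.40570060063885, 'cy': 242.18100153043773, 'k1': 0.0101255872132335, 'cam_to_world': array([[ 2.66197456e-02, -9.84935191e-01,  1.70862687e-01,
         4.70584009e+02],
       [-9.99636011e-01, -2.69776649e-02,  2.27110798e-04,
         4.23153410e+01],
       [ 4.38578690e-03, -1.70806541e-01, -9.85294824e-01,
         1.08350234e+03],
       [ 0.00000000e+00,  0.00000000e+00,  0.00000000e+00,
         1.00000000e+00]])}
```

View pics/side0.png

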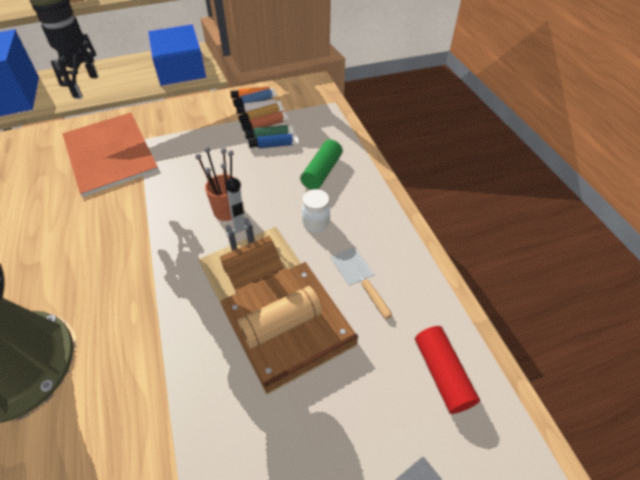

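View pics/top0.png

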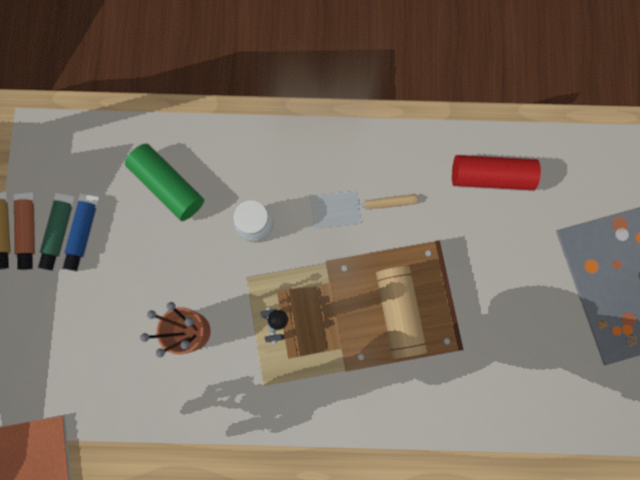

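```bash
cat > h.py <<'E'
import numpy as np,cv2
from rig import *
def intr(c):
    f=240/np.tan(np.radians(c['vfov']/2));return np.array([[f,0,c['cx']],[0,f,c['cy']],[0,0,1.]])
def und(c,uv):
    K=intr(c);a=np.asarray(uv,float).reshape(-1,1,2)
    return cv2.undistortPoints(a,K,np.array([c['k1'],0,0,0.]))[:,0]
def pts(c,d):
    v,u=np.mgrid[:480,:640];s=und(c,np.stack([u,v],-1).reshape(-1,2))
    z=d.reshape(-1,1);P=np.hstack([s*z,z]);T=c['cam_to_world'];return (P@T[:3,:3].T+T[:3,3]).reshape(480,640,3)
def plane(c,uv,z):
    s=und(c,uv);T=c['cam_to_world'];D=np.hstack([s,np.ones((len(s),1))])@T[:3,:3].T;o=T[:3,3]
    return o+D*((z-o[2])/D[:,2])[:,None]
def grab(n,tag):
    p,d=capture(n);cv2.imwrite(f"pics/{tag}.png",p[:,:,::-1]);return p,d,get_calibration(n)
E
python3 - <<'E'
from h import *
for n in("top","side"):
    a=np.load(n+"0.npz");c=get_calibration(n);P=pts(c,a['d']);d=a['d']
    np.save(n+"P.npy",P)
    print(n,"table z",np.median(P[420:430,400:600,2]) if n=="top" else np.median(P[420:440,250:350,2]))
    # board: z 34..46 within region
    X,Y,Z=P[...,0],P[...,1],P[...,2]
    reg=(X>300)&(X<620)&(Y>-260)&(Y<200)&(d>0)
    m=reg&(Z>35)&(Z<46)
    k,l,st,ce=cv2.connectedComponentsWithStats(m.astype(np.uint8))
    i=1+np.argmax(st[1:,4]);mm=l==i
    print(st[i],np.median(Z[mm]));r=cv2.minAreaRect(np.stack([X[mm],Y[mm]],-1).astype(np.float32));print(r,cv2.boxPoints(r).round(1).tolist())
    hi=reg&(Z>150);print("ball-ish",hi.sum(),P[hi].mean(0) if hi.any() else 0, P[hi].max(0))
    v=cv2.applyColorMap(np.clip(Z*1.5+20,0,255).astype(np.uint8),cv2.COLORMAP_JET);cv2.imwrite(f"pics/z{n}.png",v)
    rm=reg&(Z>85)&(Z<108);k,l,st,ce=cv2.connectedComponentsWithStats(rm.astype(np.uint8));
    for i in range(1,k):
        if st[i,4]>80: q=l==i;r=cv2.minAreaRect(np.stack([X[q],Y[q]],-1).astype(np.float32));print(st[i],P[q].mean(0),r,np.percentile(Z[q],95))
E
```

```text
top table z 1.8796239709043903
[ 326  260  137  112 8820] 40.8695806173007
((540.4255981445312, -84.58889770507812), (199.52513122558594, 219.7034454345703), 11.4819974899292) [[420.79998779296875, 3.200000047683716], [464.5, -212.10000610351562], [660.0999755859375, -172.39999389648438], [616.2999877929688, 42.900001525878906]]
ball-ish 347 [501.1435976  102.30404179 248.87071791] [515.64009808 118.09400229 259.71404145]
[ 378  266   48   93 2731] [526.17772324 -96.76244516  96.38942382] ((527.3157958984375, -97.85961151123047), (150.03289794921875, 55.251190185546875), 11.417564392089844) 102.23006170655714
[265 332  18  12 111] [477.12434434 118.44404077 102.49595433] ((477.4941101074219, 118.37515258789062), (18.235748291015625, 27.258161544799805), 2.2446770668029785) 107.62431501410003
side table z 0.83982415066464
[ 221  262  118  127 5952] 40.05119154862069
((542.1571655273438, -86.87277221679688), (198.1103973388672, 219.11138916015625), 11.50928020477295) [[423.20001220703125, 0.699999988079071], [467.0, -214.0], [661.0999755859375, -174.5], [617.4000244140625, 40.20000076293945]]
ball-ish 503 [502.75596146 100.68955423 214.17375816] [518.840588   115.81150544 256.51621481]
[226 217  27  23 224] [498.41506215 119.21380433  99.99034818] ((499.4459228515625, 123.16803741455078), (58.39754867553711, 29.766462326049805), 11.38657283782959) 107.32989058643199
[ 238  286   82   56 1945] [ 527.87222556 -103.98687487   95.57654033] ((529.3317260742188, -99.06685638427734), (149.6439208984375, 54.66946792602539), 11.908458709716797) 100.87310168607078
```

View pics/ztop.png

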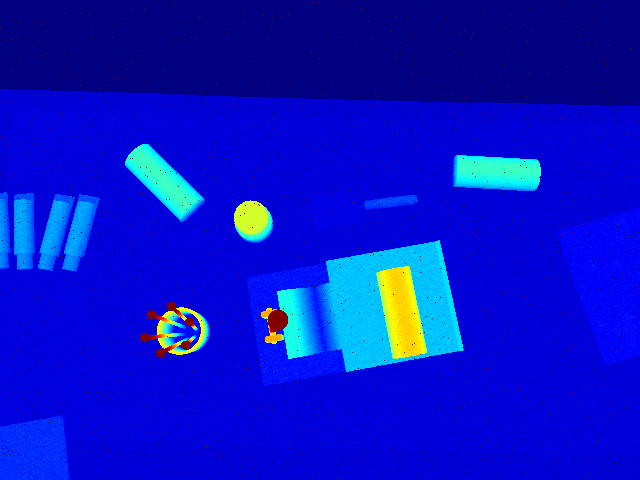

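```bash
cat >> h.py <<'E'
YAW=np.radians(90+11.49);EX=np.array([np.cos(YAW),np.sin(YAW)]);EY=np.array([-EX[1],EX[0]]);O=np.array([515.4,41.9])
def jig(P): r=np.asarray(P)[...,:2]-O; return np.stack([r@EX,r@EY],-1)
def world(jx,jy): return O+jx*EX+jy*EY
E
python3 - <<'E'
from h import *
for n in("top","side"):
    P=np.load(n+"P.npy");J=jig(P);x,y,Z=J[...,0],J[...,1],P[...,2]
    b=(abs(y)<90)&(x<-60)&(x>-225)&(Z>34)&(Z<50)
    print(n,"board z",np.median(Z[b]))
    # outer edge per y strips & side edges
    bb=(Z>30)&(Z<52)
    for yy in(-70,-30,30,70): 
        q=bb&(abs(y-yy)<8)&(x<-150);print(' outer',yy,x[q].min().round(1),end='')
    for xx in(-200,-60):
        q=bb&(abs(x-xx)<8)&(abs(y)<130);print(' sides',xx,y[q].min().round(1),y[q].max().round(1),end='')
    # roller ridge
    r=(abs(y)<110)&(x<-70)&(x>-220)&(Z>80)&(Z<110)
    print('\n roller y range',np.percentile(y[r],[.5,99.5]))
    A=np.c_[x[r],y[r],Z[r]]
    # fit cylinder axis x=a+b*y, height h, R=30
    from scipy.optimize import least_squares
    f=lambda p:np.hypot((A[:,0]-p[0]-p[1]*A[:,1])*np.cos(np.arctan(p[1])),A[:,2]-p[2])-30
    s=least_squares(f,[-140,0,70],loss='soft_l1');print(' roller fit',s.x,np.std(f(s.x)))
    h=(Z>215)&(Z<270)&(abs(x-62)<40)&(abs(y)<40);B=np.c_[x[h],y[h],Z[h]]
    g=lambda p:np.linalg.norm(B-p,axis=1)-15
    s=least_squares(g,[62,0,240],loss='soft_l1');print(' ball',s.x,h.sum(),np.std(g(s.x)), world(*s.x[:2]))
for jx,jy in((-195,15),(-75,15),(62,0)):print(jx,jy,world(jx,jy))
E
```

```text
top board z 40.84219402288636
 outer -70 -238.4 outer -30 -238.2 outer 30 -238.3 outer 70 -238.8 sides -200 -100.0 99.6 sides -60 -99.6 100.4
 roller y range [-58.09375447  90.41790416]
 roller fit [-1.39655860e+02 -2.70843109e-03  7.07823433e+01] 1.4599702936391177
 ball [ 62.39299898   0.93487274 241.47837439] 335 1.0525518520280404 [502.05537047 102.85638746]
side board z 39.9332149258795
 outer -70 -238.5 outer -30 -238.6 outer 30 -239.3 outer 70 -239.5 sides -200 -102.2 98.0 sides -60 -101.1 98.4
 roller y range [-59.31026991  88.96607356]
 roller fit [-1.39027060e+02 -6.85266721e-03  6.99569593e+01] 1.6601353712715932
 ball [ 62.28937703  -1.25395429 239.81639384] 251 2.6462906612014225 [504.22097345 103.1908497 ]
-195 15 [ 539.54400365 -152.1800533 ]
-75 15 [515.64037538 -34.58491498]
62 0 [503.04979206 102.65748813]
```

Request:
send_rows --steps '[[[0,0,-0.05],[0,0,0.14]],[[0,0,-0.05],[0,0,0.14]],[[0,0,0],[0,0,0.14]],[[0,0,0],[0,0,0.14]],[[0,0,0],[0,0,0.14]]]' --hand 0.0854

```text
time_s: 0.6
tcp_pos: [230.2, 554.1, 293.0]
tool_rot: [3.142, -0.0, 2.042]
force: [0.8, -0.3, -0.2]
gripper_width: 85.5
```

Request:
send_rows --steps '[[[0,0,0],[0,0,0.14]],[[0,0,0],[0,0,0.1366]],[[0,0,0],[0,0,0]]]'

```text
time_s: 0.9
tcp_pos: [230.1, 553.8, 292.4]
tool_rot: [-3.141, 0.001, 1.771]
force: [0.2, -0.0, 0.6]
gripper_width: 85.1
```

```bash
cat >> h.py <<'E'
from scipy.spatial.transform import Rotation as Ro
def go(t):
    "shift (mm) in tool axes from measured pose to world target; yaw error"
    s=read_state();R=Ro.from_euler('xyz',s['tool_rot']).as_matrix()
    e=R.T@(np.array(t)-s['tcp_pos']);Rt=Ro.from_euler('xyz',[np.pi,0,YAW]).as_matrix()
    print('t',round(s['time_s'],2),'pos',s['tcp_pos'].round(1),'jig',jig(s['tcp_pos']).round(1),'shift',e.round(1),'turn',Ro.from_matrix(R.T@Rt).as_rotvec().round(4),'F',s['force'].round(1),'j',s['joints'].round(2),'w',round(s['gripper_width'],1))
E
python3 -c "
from h import *
go([*world(-197,15),290])"
```

```text
t 0.9 pos [230.1 553.8 292.4] jig [558.5 177.6] shift [-755.4  163.     2.9] turn [-0.0005  0.0008 -0.0005] F [ 0.2 -0.   0.6] j [1.18 0.3  0.16 1.43 0.   2.55] w 85.1
```

Request:
send_rows --steps '[[[-0.047,0.01,0],[0,0,0]],[[-0.047,0.01,0],[0,0,0]],[[-0.047,0.01,0],[0,0,0]],[[-0.047,0.01,0],[0,0,0]],[[-0.047,0.01,0],[0,0,0]]]'

```text
time_s: 1.4
tcp_pos: [326.2, 331.9, 292.7]
tool_rot: [3.142, 0.0, 1.776]
force: [0.9, 0.2, 0.3]
gripper_width: 85.6
```

Request:
send_rows --steps '[[[-0.047,0.01,0],[0,0,0]],[[-0.047,0.01,0],[0,0,0]],[[-0.047,0.01,0],[0,0,0]],[[-0.047,0.01,0],[0,0,0]],[[-0.047,0.01,0],[0,0,0]]]'

```text
time_s: 1.9
tcp_pos: [422.0, 111.5, 293.0]
tool_rot: [3.141, -0.0, 1.775]
force: [0.6, -0.1, -0.3]
gripper_width: 85.6
```

Request:
send_rows --steps '[[[-0.047,0.01,0],[0,0,0]],[[-0.047,0.01,0],[0,0,0]],[[-0.047,0.01,0],[0,0,0]],[[-0.047,0.01,0],[0,0,0]],[[-0.047,0.01,0],[0,0,0]]]'

```text
time_s: 2.4
tcp_pos: [517.9, -109.0, 292.8]
tool_rot: [3.141, -0.0, 1.775]
force: [0.9, 1.4, 0.4]
gripper_width: 85.2
```

Request:
send_rows --steps '[[[-0.047,0.01,0.04],[0,0,0]],[[0,0,0.04],[0,0,0]],[[0,0,0.04],[0,0,0]],[[0,0,0],[0,0,0]]]'

```text
time_s: 2.8
tcp_pos: [528.3, -141.5, 175.1]
tool_rot: [-3.132, -0.005, 1.773]
force: [-0.2, -0.5, 0.6]
gripper_width: 85.2
```

```bash
python3 -c "
from h import *
go([*world(-197,15),47])"
```

```text
t 2.8 pos [ 528.3 -141.5  175.1] jig [-182.3   23.9] shift [-15.4  10.1 128. ] turn [-0.0096 -0.0048  0.002 ] F [-0.2 -0.5  0.6] j [-0.26  0.23 -0.2   1.15  0.    1.11] w 85.2
```

Request:
send_rows --steps '[[[-0.015,0.01,0.0],[0,0,0]],[[0,0,0.04],[0,0,0]],[[0,0,0],[0,0,0]],[[0,0,0],[0,0,0]]]'

```text
time_s: 3.2
tcp_pos: [545.6, -154.6, 142.3]
tool_rot: [-3.141, -0.0, 1.773]
force: [0.0, -0.4, -0.3]
gripper_width: 85.1
```

```bash
python3 -c "
from h import *
go([*world(-197,15),46])"
```

```text
t 3.2 pos [ 545.6 -154.6  142.3] jig [-198.6    9.5] shift [ 1.6 -5.4 96.3] turn [-0.0003 -0.0002  0.0015] F [ 0.  -0.4 -0.3] j [-0.28  0.28 -0.21  1.08  0.    1.09] w 85.1
```

Request:
send_rows --steps '[[[0.001,-0.005,0.024],[0,0,0.0015]],[[0,0,0.024],[0,0,0]],[[0,0,0.024],[0,0,0]],[[0,0,0.024],[0,0,0]],[[0,0,0],[0,0,0]]]'

```text
time_s: 3.7
tcp_pos: [539.6, -154.4, 44.6]
tool_rot: [-3.139, -0.001, 1.771]
force: [0.0, 0.3, -0.2]
gripper_width: 85.5
```

```bash
python3 -c "
from h import *
go([*world(-75,15),46])
p,d,c=grab('side','s1')
grab('top','t1')"
```

```text
t 3.7 pos [ 539.6 -154.4   44.6] jig [-197.1   15.4] shift [122.1   0.3  -1.3] turn [-0.0021 -0.0011 -0.0005] F [ 0.   0.3 -0.2] j [-0.28  0.35 -0.36  0.87  0.    1.09] w 85.5
```

View pics/s1.png

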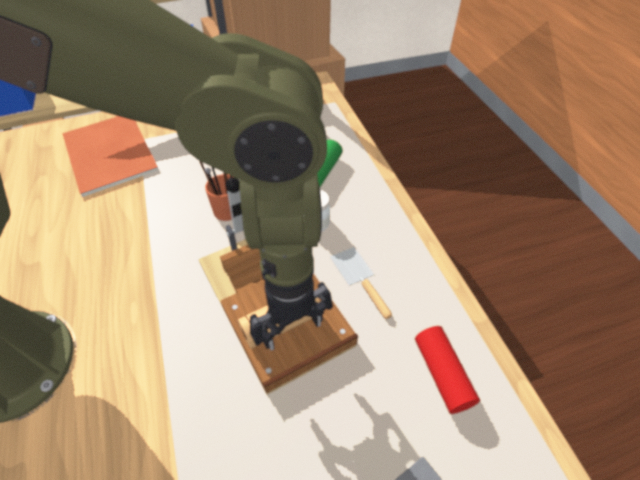

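Request:
send_rows --steps '[[[0.004,0,0],[0,0,0]],[[0.004,0,0],[0,0,0]],[[0.004,0,0],[0,0,0]],[[0.004,0,0],[0,0,0]],[[0.004,0,0],[0,0,0]]]'

```text
time_s: 4.3
tcp_pos: [536.6, -134.9, 45.2]
tool_rot: [3.141, 0.0, 1.77]
force: [-0.1, -0.6, -0.0]
gripper_width: 85.5
```

Request:
send_rows --steps '[[[0.004,0,0],[0,0,0]],[[0.004,0,0],[0,0,0]],[[0.004,0,0],[0,0,0]],[[0.004,0,0],[0,0,0]],[[0.004,0,0],[0,0,0]]]'

```text
time_s: 4.8
tcp_pos: [532.8, -115.8, 45.3]
tool_rot: [3.142, 0.001, 1.77]
force: [-1.7, -2.3, 6.2]
gripper_width: 85.5
```

```bash
cat >> h.py <<'E'
def rol(tag,n='side'):
    from scipy.optimize import least_squares
    p,d,c=grab(n,tag);P=pts(c,d);J=jig(P);x,y,Z=J[...,0],J[...,1],P[...,2]
    hsv=cv2.cvtColor(p,cv2.COLOR_RGB2HSV)
    for q in [(abs(y-15)<100)&(x>-230)&(x<40)&(Z>62)&(Z<105)&(hsv[...,0]>8)&(hsv[...,0]<25)&(hsv[...,1]>60)&(hsv[...,2]>110)]:
        A=np.c_[x[q],y[q],Z[q]];
        if len(A)<50: print('few',len(A));return
        f=lambda p:np.hypot((A[:,0]-p[0]-p[1]*A[:,1]),A[:,2]-p[2])-30
        s=least_squares(f,[np.median(A[:,0]),0,60],loss='soft_l1');print(n,len(A),'roller',s.x.round(4),'sd',np.std(f(s.x)).round(2),'y',np.percentile(y[q],[.5,99.5]).round(1),hsv[q].mean(0).round())
E
python3 -c "
from h import *
go([*world(-75,15),46])
rol('s2')
rol('t2','top')"
```

```text
t 4.8 pos [ 532.8 -115.8   45.3] jig [-158.    14.4] shift [83.  -0.7 -0.8] turn [ 0.0001  0.001  -0.0017] F [-1.7 -2.3  6.2] j [-0.21  0.32 -0.4   0.86 -0.    1.16] w 85.5
side 1636 roller [-1.369836e+02 -9.000000e-03  6.992060e+01] sd 2.82 y [-58.8  89.5] [ 16. 108. 183.]
top 2245 roller [-1.375802e+02 -2.200000e-03  7.072670e+01] sd 1.53 y [-58.   90.5] [ 18.  88. 176.]
```

View pics/s2.png

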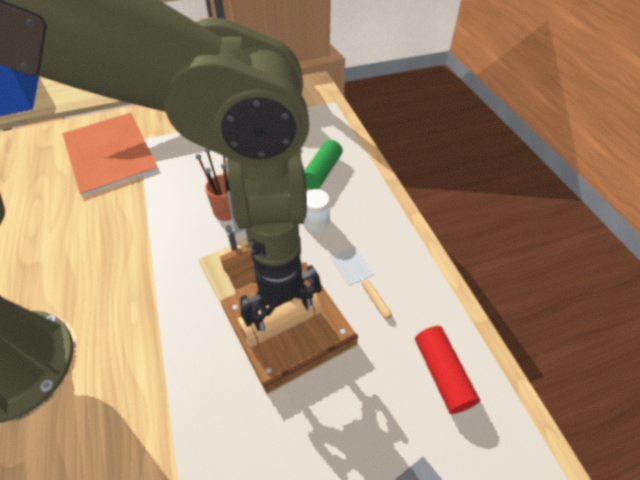

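View pics/t2.png

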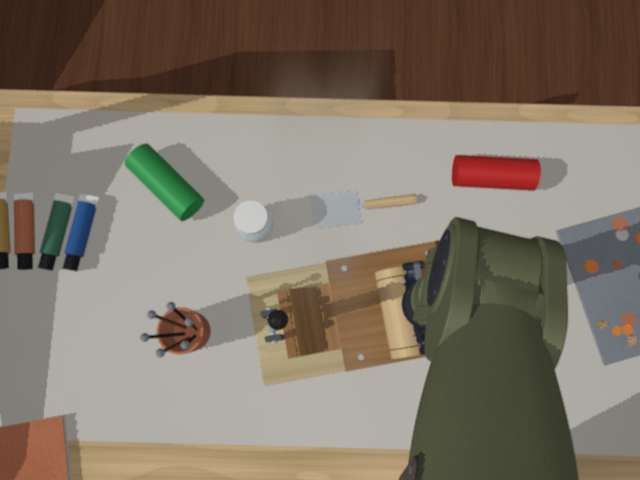

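```bash
python3 -c "
from h import *
for a,b in(('s1','z1'),('s2','z2')):
    p=cv2.imread('pics/%s.png'%a)[240:400,200:380];cv2.imwrite('pics/%s.png'%b,cv2.resize(p,None,fx=3.3,fy=3.3,interpolation=cv2.INTER_CUBIC))
"
```

```text
(no output)
```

View pics/z1.png

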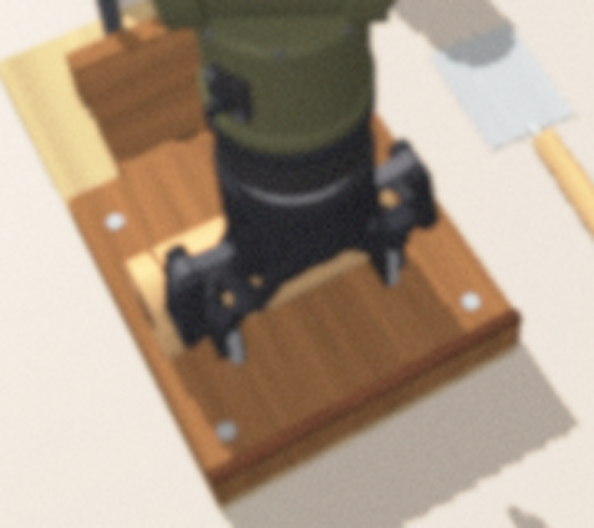

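View pics/z2.png

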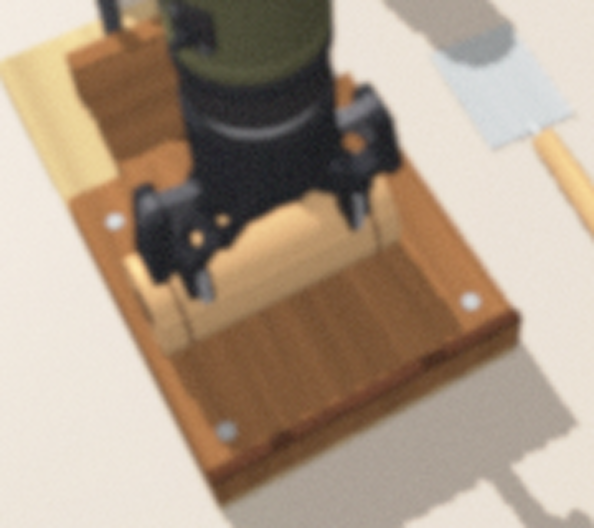

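```bash
python3 -c "
from h import *
c=get_calibration('side')
for uv in((262,329),(309,307)):
  for z in(45,58,70,85,100):
    print(uv,z,jig(plane(c,[uv],z)).round(1))
go([0,0,0])
"
```

```text
(262, 329) 45 [[-134.1   52.4]]
(262, 329) 58 [[-141.    54.2]]
(262, 329) 70 [[-147.4   56. ]]
(262, 329) 85 [[-155.4   58.1]]
(262, 329) 100 [[-163.5   60.2]]
(309, 307) 45 [[-136.1  -50.7]]
(309, 307) 58 [[-143.   -47.1]]
(309, 307) 70 [[-149.4  -43.7]]
(309, 307) 85 [[-157.3  -39.6]]
(309, 307) 100 [[-165.3  -35.4]]
t 4.9 pos [ 532.7 -115.6   45.5] jig [-157.8   14.4] shift [ 218.8 -499.3   45.2] turn [ 0.0002  0.0008 -0.0014] F [-2.4 -0.9  3.1] j [-0.21  0.32 -0.4   0.86 -0.    1.16] w 85.4
```

```bash
python3 -c "
from h import *
c=get_calibration('side')
for uv in((271.2,348.5),(319,325)):
  for z in(45,58,70,85,100):
    print(uv,z,jig(plane(c,[uv],z)).round(1))
"
```

```text
(271.2, 348.5) 45 [[-179.7   54.8]]
(271.2, 348.5) 58 [[-185.9   56.6]]
(271.2, 348.5) 70 [[-191.6   58.3]]
(271.2, 348.5) 85 [[-198.7   60.4]]
(271.2, 348.5) 100 [[-205.8   62.5]]
(319, 325) 45 [[-181.1  -47.9]]
(319, 325) 58 [[-187.3  -44.4]]
(319, 325) 70 [[-193.   -41.1]]
(319, 325) 85 [[-200.  -37.]]
(319, 325) 100 [[-207.1  -32.9]]
```

```bash
python3 -c "
from h import *
p,d,c=grab('side','s3');P=pts(c,d);J=jig(P)
for v in range(316,336,2):
  print(v,[(u,J[v,u].round(0).tolist(),P[v,u,2].round(0)) for u in range(256,268,3)])
print()
for v in range(294,314,2):
  print(v,[(u,J[v,u].round(0).tolist(),P[v,u,2].round(0)) for u in range(304,316,3)])
go([0,0,0])
"
```

```text
316 [(256, [-162.0, 66.0], np.float64(149.0)), (259, [-168.0, 62.0], np.float64(155.0)), (262, [-169.0, 57.0], np.float64(152.0)), (265, [-141.0, 44.0], np.float64(99.0))]
318 [(256, [-165.0, 67.0], np.float64(148.0)), (259, [-170.0, 63.0], np.float64(152.0)), (262, [-169.0, 58.0], np.float64(146.0)), (265, [-145.0, 46.0], np.float64(99.0))]
320 [(256, [-168.0, 69.0], np.float64(147.0)), (259, [-170.0, 64.0], np.float64(145.0)), (262, [-167.0, 58.0], np.float64(137.0)), (265, [-149.0, 47.0], np.float64(99.0))]
322 [(256, [-169.0, 69.0], np.float64(143.0)), (259, [-171.0, 65.0], np.float64(142.0)), (262, [-168.0, 59.0], np.float64(132.0)), (265, [-151.0, 49.0], np.float64(95.0))]
324 [(256, [-165.0, 69.0], np.float64(129.0)), (259, [-165.0, 64.0], np.float64(125.0)), (262, [-168.0, 60.0], np.float64(125.0)), (265, [-154.0, 50.0], np.float64(95.0))]
326 [(256, [-164.0, 70.0], np.float64(121.0)), (259, [-166.0, 65.0], np.float64(119.0)), (262, [-168.0, 60.0], np.float64(119.0)), (265, [-157.0, 52.0], np.float64(93.0))]
328 [(256, [-155.0, 68.0], np.float64(98.0)), (259, [-166.0, 66.0], 
[... 1844 characters left out ...]

308 [(304, [-157.0, -29.0], np.float64(90.0)), (307, [-168.0, -30.0], np.float64(104.0)), (310, [-162.0, -39.0], np.float64(88.0)), (313, [-164.0, -45.0], np.float64(86.0))]
310 [(304, [-161.0, -27.0], np.float64(90.0)), (307, [-162.0, -33.0], np.float64(87.0)), (310, [-163.0, -38.0], np.float64(83.0)), (313, [-165.0, -44.0], np.float64(81.0))]
312 [(304, [-162.0, -26.0], np.float64(84.0)), (307, [-163.0, -32.0], np.float64(81.0)), (310, [-166.0, -37.0], np.float64(81.0)), (313, [-166.0, -43.0], np.float64(76.0))]
t 4.95 pos [ 532.7 -115.7   45.4] jig [-157.9   14.4] shift [ 218.8 -499.3   45.1] turn [ 0.0002  0.0008 -0.0015] F [-1.6 -1.3  4.6] j [-0.21  0.32 -0.4   0.86 -0.    1.16] w 85.6
```

```bash
python3 -c "
from h import *
P=np.load('sideP.npy')
q=(np.hypot(P[...,0]-230,P[...,1]-554)<75)
q[:, :20]=0
print(q.sum(), np.sort(P[q][:,2])[:400:20])
for v in range(60,102,3): print(v,[(u,P[v,u].round(0).tolist()) for u in (69,72,75,78,88,91,94)])
print(get_calibration('side')['cam_to_world'][2,3])
"; cd pics; python3 -c "
import cv2
p=cv2.imread('side0.png')[0:130,20:140];cv2.imwrite('z3.png',cv2.resize(p,None,fx=4,fy=4))"
```

```text
4681 [ 8.40924862 11.03662723 11.47249599 11.77080794 11.98337974 12.20647941
 12.34453701 12.48289054 12.61769578 12.71134741 12.81847598 12.89200483
 12.97707798 13.03690774 13.15604125 13.23549906 13.33093729 13.39021445
 13.45967083 13.54489921]
60 [(69, [225.0, 523.0, 331.0]), (72, [231.0, 524.0, 329.0]), (75, [237.0, 526.0, 328.0]), (78, [242.0, 529.0, 325.0]), (88, [253.0, 583.0, 296.0]), (91, [258.0, 589.0, 292.0]), (94, [264.0, 591.0, 290.0])]
63 [(69, [224.0, 516.0, 328.0]), (72, [229.0, 524.0, 323.0]), (75, [235.0, 522.0, 323.0]), (78, [240.0, 529.0, 318.0]), (88, [247.0, 596.0, 283.0]), (91, [255.0, 592.0, 283.0]), (94, [259.0, 603.0, 277.0])]
66 [(69, [219.0, 527.0, 316.0]), (72, [226.0, 522.0, 317.0]), (75, [234.0, 515.0, 319.0]), (78, [234.0, 544.0, 304.0]), (88, [245.0, 594.0, 276.0]), (91, [252.0, 594.0, 275.0]), (94, [258.0, 593.0, 274.0])]
69 [(69, [-41.0, 1607.0, -204.0]), (72, [-27.0, 1603.0, -205.0]), (75, [232.0, 512.0, 314.0]), (78, [0.0, 1591.0, -204.0]), (88, [242.0, 596.0, 268.0]), (91, [248.0, 597.0, 266.0]), (94, [256.0, 593.0, 267.0])]
72 [(69, [218.0, 5
[... 1401 characters left out ...]
82.0, -206.0]), (94, [74.0, 1378.0, -206.0])]
93 [(69, [-29.0, 1385.0, -202.0]), (72, [207.0, 501.0, 265.0]), (75, [214.0, 497.0, 266.0]), (78, [218.0, 506.0, 259.0]), (88, [51.0, 1354.0, -202.0]), (91, [63.0, 1354.0, -205.0]), (94, [75.0, 1352.0, -206.0])]
96 [(69, [-28.0, 1361.0, -203.0]), (72, [203.0, 503.0, 256.0]), (75, [209.0, 504.0, 255.0]), (78, [217.0, 500.0, 255.0]), (88, [51.0, 1332.0, -203.0]), (91, [62.0, 1336.0, -208.0]), (94, [76.0, 1324.0, -204.0])]
99 [(69, [-28.0, 1342.0, -206.0]), (72, [-16.0, 1338.0, -206.0]), (75, [205.0, 509.0, 244.0]), (78, [9.0, 1330.0, -207.0]), (88, [52.0, 1308.0, -204.0]), (91, [66.0, 1294.0, -198.0]), (94, [76.0, 1303.0, -206.0])]
807.078348647377
```

View pics/z3.png

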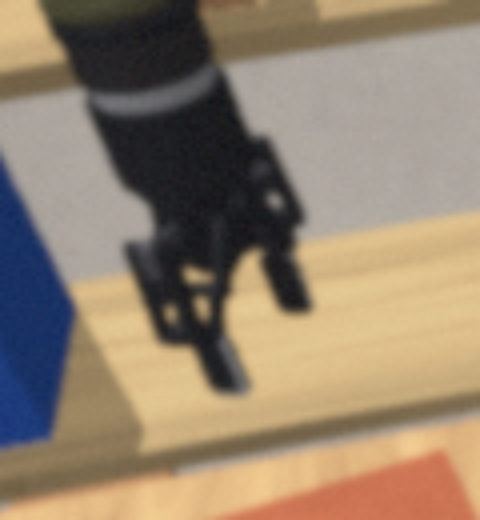

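Request:
send_rows --steps '[[[0,0,-0.015],[0,0,0]],[[-0.02,0,0],[0,0,0]],[[-0.02,0,0],[0,0,0]],[[0,0,0],[0,0,0]]]'

```text
time_s: 5.35
tcp_pos: [541.3, -156.6, 60.0]
tool_rot: [3.141, 0.001, 1.768]
force: [0.1, -0.1, -0.1]
gripper_width: 85.3
```

```bash
python3 -c "
from h import *
go([*world(-193,15),3])
rol('s4');rol('t4','top')"
```

```text
t 5.35 pos [ 541.3 -156.6   60. ] jig [-199.7   14.1] shift [ 6.7 -0.9 57. ] turn [ 0.0009  0.0009 -0.0036] F [ 0.1 -0.1 -0.1] j [-0.28  0.33 -0.34  0.9  -0.    1.09] w 85.3
side 563 roller [-1.360387e+02 -1.230000e-02  6.962150e+01] sd 4.11 y [-39.1  89.8] [ 17. 104. 186.]
top 3030 roller [-1.369834e+02 -1.700000e-03  7.068600e+01] sd 1.46 y [-57.9  90.4] [ 18.  90. 165.]
```

Request:
send_rows --steps '[[[0.004,0,0.02],[0,0,-0.003]],[[0,0,0.02],[0,0,0]],[[0,0,0.015],[0,0,0]],[[0,0,0],[0,0,0]]]'

```text
time_s: 5.85
tcp_pos: [537.3, -149.4, 2.7]
tool_rot: [-3.138, -0.003, 1.774]
force: [-0.5, 0.2, -0.5]
gripper_width: 85.5
```

```bash
python3 -c "
from h import *
go([*world(-71,15),3])
p,d,c=grab('side','s5');P=pts(c,d);J=jig(P)
q=(P[...,2]>46)&(P[...,2]<200)&(J[...,0]<-180)&(J[...,0]>-215)&(abs(J[...,1])<80)&(p.max(-1)<90)
print(np.percentile(P[q][:,2],[0.5,1,2,5,10]))
p=cv2.imread('pics/s5.png')[240:400,200:380];cv2.imwrite('pics/z5.png',cv2.resize(p,None,fx=3.3,fy=3.3))
"
```

```text
t 5.85 pos [ 537.3 -149.4    2.7] jig [-191.9   16.6] shift [120.9   1.9   0. ] turn [-0.0039 -0.0025  0.0022] F [-0.5  0.2 -0.5] j [-0.27  0.39 -0.41  0.78  0.    1.1 ] w 85.5
[ 62.78033933  65.42974576  69.41133758  81.16585384 100.88298432]
```

View pics/z5.png

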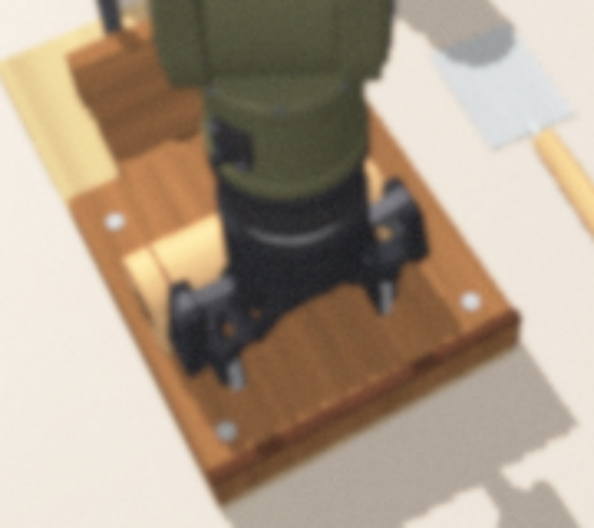

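Request:
send_rows --steps '[[[0.004,0,0.006],[0,0,0]],[[0.004,0,0],[0,0,0.002]],[[0.004,0,0],[0,0,0]],[[0.004,0,0],[0,0,0]],[[0.004,0,0],[0,0,0]]]'

```text
time_s: 6.4
tcp_pos: [536.1, -131.2, -0.6]
tool_rot: [3.141, 0.001, 1.771]
force: [0.2, -0.1, -0.4]
gripper_width: 85.3
```

Request:
send_rows --steps '[[[0.005,0,0],[0,0,0]],[[0.005,0,0],[0,0,0]],[[0.005,0,0],[0,0,0]],[[0.005,0,0],[0,0,0]],[[0.005,0,0],[0,0,0]]]'

```text
time_s: 6.9
tcp_pos: [530.7, -106.5, -1.1]
tool_rot: [-3.142, -0.0, 1.771]
force: [0.7, 0.6, 1.1]
gripper_width: 85.5
```

```bash
python3 -c "
from h import *
go([*world(-71,15),-3])
rol('s6');rol('t6','top')"
```

```text
t 6.9 pos [ 530.7 -106.5   -1.1] jig [-148.4   14.6] shift [77.4 -0.5  1.9] turn [-0.     -0.     -0.0006] F [0.7 0.6 1.1] j [-0.2   0.36 -0.46  0.75  0.    1.17] w 85.5
side 424 roller [-1.068435e+02 -8.000000e-03  6.994860e+01] sd 5.17 y [-59.8  89.7] [ 18. 101. 209.]
top 2902 roller [-1.052711e+02  1.100000e-03  7.071760e+01] sd 1.46 y [-58.   90.4] [ 18.  89. 168.]
```

View pics/t6.png

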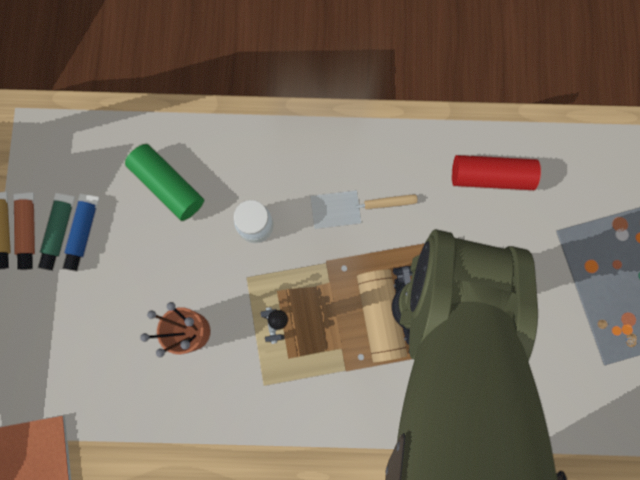

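Request:
send_rows --steps '[[[0.005,0,0],[0,0,0]],[[0.005,0,0],[0,0,0]],[[0.005,0,0],[0,0,0]],[[0.005,0,0],[0,0,0]],[[0.005,0,0],[0,0,0]]]'

```text
time_s: 7.5
tcp_pos: [525.7, -81.9, -1.1]
tool_rot: [-3.142, -0.0, 1.771]
force: [0.4, -0.1, 0.6]
gripper_width: 85.1
```

Request:
send_rows --steps '[[[0.005,0,0],[0,0,0]],[[0.005,0,0],[0,0,0]],[[0.005,0,0],[0,0,0]],[[0.005,0,0],[0,0,0]],[[0.004,0,0],[0,0,0]]]'

```text
time_s: 8.0
tcp_pos: [520.9, -58.4, -1.1]
tool_rot: [-3.142, -0.0, 1.771]
force: [-0.7, -0.0, -0.3]
gripper_width: 85.4
```

```bash
python3 -c "
from h import *
go([*world(-71,15),-3])
rol('s7');rol('t7','top')"
```

```text
t 8.0 pos [520.9 -58.4  -1.1] jig [-99.4  14.6] shift [28.4 -0.5  1.9] turn [-0.0001 -0.0002 -0.0005] F [-0.7 -0.  -0.3] j [-0.11  0.34 -0.5   0.74  0.    1.26] w 85.4
side 382 roller [-5.70418e+01 -6.30000e-03  6.98648e+01] sd 4.74 y [-58.5  89.6] [ 17. 102. 198.]
top 2476 roller [-5.62419e+01  7.00000e-04  7.08012e+01] sd 1.51 y [-58.1  90. ] [ 18.  86. 169.]
```

View pics/t7.png

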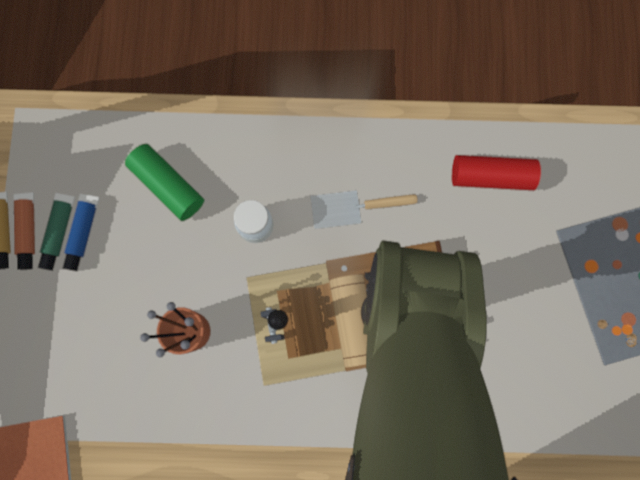

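Request:
send_rows --steps '[[[0.005,0,0],[0,0,0]],[[0.005,0,0],[0,0,0]],[[0.005,0,0],[0,0,0]],[[0.005,0,0],[0,0,0]],[[0.005,0,0],[0,0,0]]]'

```text
time_s: 8.6
tcp_pos: [516.0, -33.9, -1.1]
tool_rot: [-3.142, -0.0, 1.771]
force: [-0.2, 0.1, -0.2]
gripper_width: 85.4
```

Request:
send_rows --steps '[[[0.004,0,0],[0,0,0]],[[0,0,0],[0,0,0]],[[0,0,0],[0,0,0]],[[0,0,0],[0,0,0]],[[0,0,0],[0,0,0]]]'

```text
time_s: 9.1
tcp_pos: [515.4, -30.6, -1.1]
tool_rot: [3.142, 0.0, 1.77]
force: [0.2, -0.0, 0.4]
gripper_width: 85.7
```

```bash
python3 -c "
from h import *
go([*world(-71,15),-3])
rol('s8');rol('t8','top')"
```

```text
t 9.1 pos [515.4 -30.6  -1.1] jig [-71.1  14.5] shift [ 0.1 -0.5  1.9] turn [ 0.      0.0001 -0.0009] F [ 0.2 -0.   0.4] j [-0.06  0.32 -0.52  0.73 -0.    1.31] w 85.7
side 399 roller [ 2.09140e+00 -1.27000e-02  5.24193e+01] sd 5.19 y [-60.   87.9] [ 17. 103. 215.]
top 2812 roller [ 1.61590e+00 -4.60000e-03  5.32258e+01] sd 1.5 y [-59.   89.3] [ 18.  89. 161.]
```

View pics/t8.png

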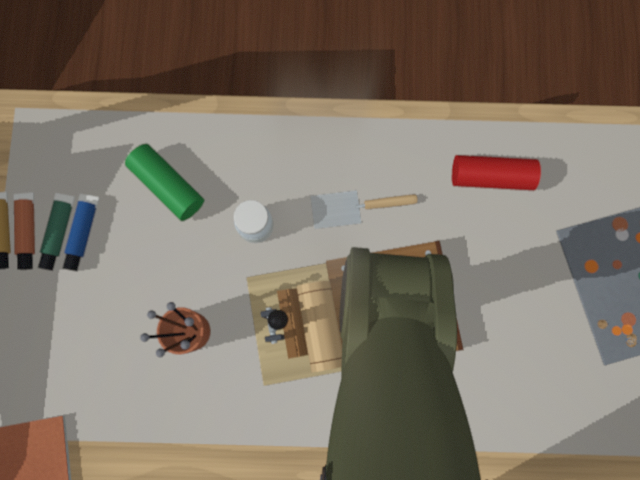

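Request:
send_rows --steps '[[[0,0,-0.03],[0,0,0]],[[0,0,-0.045],[0,0,0]],[[0,0,-0.045],[0,0,0]],[[0,0,-0.045],[0,0,0]],[[0,0,-0.045],[0,0,0]]]'

```text
time_s: 9.7
tcp_pos: [515.0, -30.6, 210.8]
tool_rot: [3.141, 0.0, 1.77]
force: [0.9, -0.3, -0.2]
gripper_width: 85.2
```

Request:
send_rows --steps '[[[0,0,-0.025],[0,0,0]],[[0,0,0],[0,0,0]]]'

```text
time_s: 9.9
tcp_pos: [518.0, -30.7, 238.3]
tool_rot: [3.134, 0.002, 1.77]
force: [0.0, -1.8, -0.3]
gripper_width: 85.4
```

```bash
python3 -c "
from h import *
go([*world(62.3,0),225])
rol('s9');p,d,c=grab('top','t9')
P=pts(c,d);J=jig(P);h=(P[...,2]>215)&(P[...,2]<262)&(abs(J[...,0]-62)<30)&(abs(J[...,1])<30);print(h.sum(),J[h].mean(0))"
```

```text
t 9.9 pos [518.  -30.7 238.3] jig [-71.7  11.9] shift [134.   11.7  13.2] turn [ 0.0072  0.0019 -0.0009] F [ 0.  -1.8 -0.3] j [-0.06  0.14 -0.17  1.26 -0.    1.31] w 85.4
side 1635 roller [ 2.49810e+00 -1.26000e-02  5.25747e+01] sd 1.68 y [-60.1  87.8] [ 16. 108. 195.]
333 [61.51617181  1.54900366]
```

View pics/s9.png

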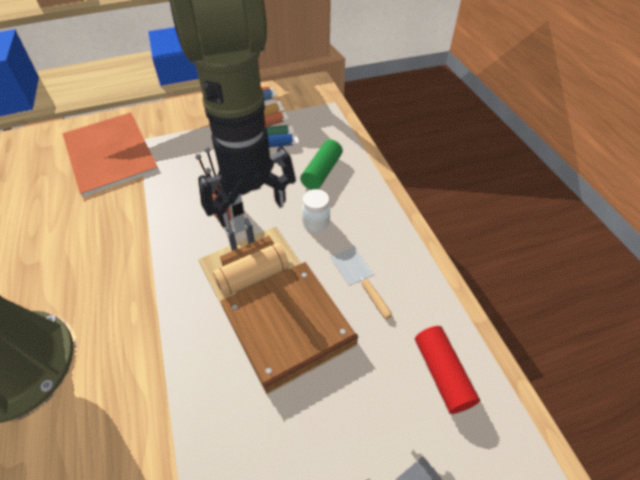

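Request:
send_rows --steps '[[[0.045,0.004,0],[0,0,0]],[[0.045,0.004,0],[0,0,0]],[[0.044,0.004,0],[0,0,0]],[[0,0,0],[0,0,0]],[[0,0,0],[0,0,0]]]'

```text
time_s: 10.5
tcp_pos: [499.3, 103.7, 232.1]
tool_rot: [-3.138, 0.001, 1.773]
force: [-0.2, 0.6, 0.0]
gripper_width: 85.5
```

```bash
python3 -c "
from h import *
go([*world(62.3,0),178])
grab('side','s10');p=cv2.imread('pics/s10.png')[80:280,140:340];cv2.imwrite('pics/z10.png',cv2.resize(p,None,fx=3,fy=3))
"
```

```text
t 10.5 pos [499.3 103.7 232.1] jig [63.8  3.5] shift [-1.5  3.7 54.1] turn [-0.0031  0.0005  0.0018] F [-0.2  0.6  0. ] j [ 0.21  0.13 -0.19  1.26 -0.    1.57] w 85.5
```

View pics/z10.png

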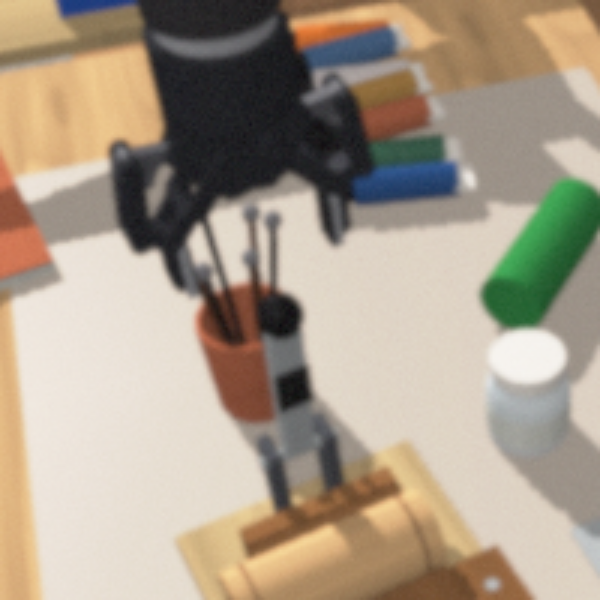

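Request:
send_rows --steps '[[[-0.001,0.003,0.018],[0,0,0.002]],[[0,0,0.018],[0,0,0]],[[0,0,0.018],[0,0,0]],[[0,0,0],[0,0,0]],[[0,0,0],[0,0,0]]]'

```text
time_s: 11.05
tcp_pos: [503.3, 101.6, 179.7]
tool_rot: [-3.14, 0.0, 1.767]
force: [-0.5, 0.0, 1.2]
gripper_width: 85.4
```

```bash
python3 -c "
from h import *
go([*world(62.3,0),178])
grab('side','s11');p=cv2.imread('pics/s11.png')[80:280,140:340];cv2.imwrite('pics/z11.png',cv2.resize(p,None,fx=3,fy=3))
"
```

```text
t 11.05 pos [503.3 101.6 179.7] jig [60.9 -0. ] shift [ 1.4 -0.1  1.7] turn [-0.0014  0.0002 -0.0045] F [-0.5  0.   1.2] j [ 0.2   0.16 -0.28  1.14 -0.    1.57] w 85.4
```

View pics/z11.png

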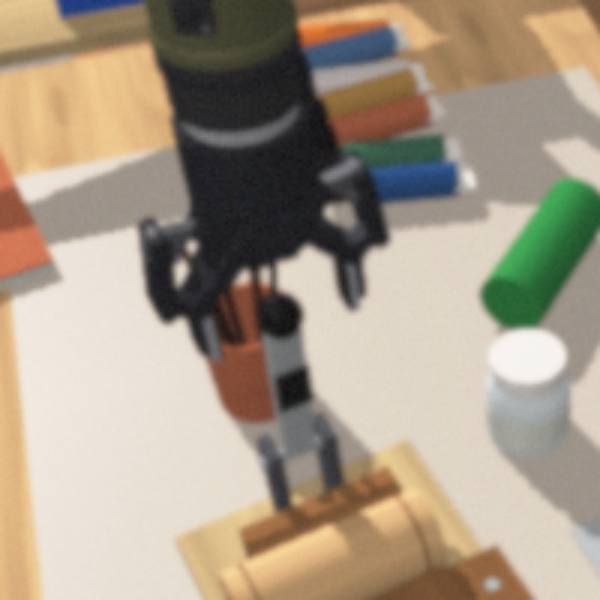

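Request:
send_rows --steps '[[[0,0,0],[0,0,-0.004]],[[0,0,0],[0,0,0]],[[0,0,0],[0,0,0]],[[0,0,0],[0,0,0]],[[0,0,0],[0,0,0]]]' --hand 0.02

```text
time_s: 11.6
tcp_pos: [503.3, 102.8, 180.6]
tool_rot: [-3.142, 0.0, 1.773]
force: [-2.7, -1.6, 4.3]
gripper_width: 27.5
```

Request:
send_rows --steps '[[[0,0,0],[0,0,0]],[[0,0,0],[0,0,0]]]'

```text
time_s: 11.8
tcp_pos: [503.3, 102.8, 180.6]
tool_rot: [-3.142, 0.0, 1.773]
force: [-2.5, -1.5, 4.5]
gripper_width: 27.5
```

```bash
python3 -c "
from h import *
go([*world(62.3,0),178])
grab('side','s12');p=cv2.imread('pics/s12.png')[80:280,140:340];cv2.imwrite('pics/z12.png',cv2.resize(p,None,fx=3,fy=3))
"
```

```text
t 11.8 pos [503.3 102.8 180.6] jig [62.1 -0.3] shift [ 0.2 -0.3  2.6] turn [-0.      0.0003  0.0015] F [-2.5 -1.5  4.5] j [ 0.2   0.16 -0.28  1.14 -0.    1.57] w 27.5
```

View pics/z12.png

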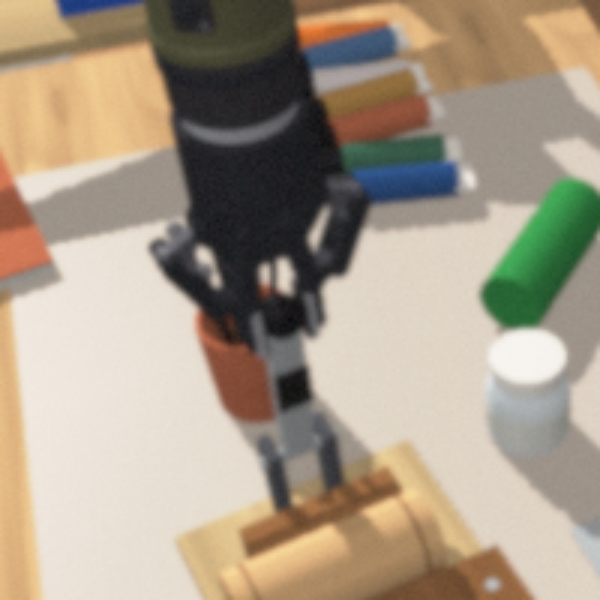

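```bash
python3 -c "
import numpy as np
t=np.linspace(1.425,0,16);x=-150*(np.cos(t)-np.cos(t[0]));z=150*(np.sin(t[0])-np.sin(t))
X=np.r_[0,np.diff(x.round())];Z=np.r_[0,np.diff(z.round())]
for i in range(1,16):print(X[i],Z[i])
print(x[-1],z[-1])"
```

```text
-14.0 3.0
-14.0 4.0
-13.0 5.0
-12.0 7.0
-12.0 7.0
-12.0 9.0
-10.0 10.0
-9.0 11.0
-8.0 11.0
-8.0 13.0
-6.0 13.0
-4.0 13.0
-4.0 14.0
-2.0 14.0
0.0 14.0
-128.20794691802232 148.4085793425443
```

Request:
send_rows --steps '[[[-0.014,0,0.003],[0,0,0]],[[-0.014,0,0.004],[0,0,0]],[[-0.013,0,0.005],[0,0,0]],[[-0.012,0,0.007],[0,0,0]],[[-0.012,0,0.007],[0,0,0]]]'

```text
time_s: 12.35
tcp_pos: [516.6, 38.8, 154.5]
tool_rot: [3.141, -0.0, 1.773]
force: [-1.6, 2.7, 3.4]
gripper_width: 27.5
```

```bash
python3 -c "
from h import *
go([*world(-2.9,0),153.5])
grab('side','s13');p=cv2.imread('pics/s13.png')[80:280,140:340];cv2.imwrite('pics/z13.png',cv2.resize(p,None,fx=3,fy=3))
"
```

```text
t 12.35 pos [516.6  38.8 154.5] jig [-3.3 -0.6] shift [ 0.4 -0.6  1. ] turn [ 0.0005 -0.0003  0.0013] F [-1.6  2.7  3.4] j [ 0.07  0.18 -0.31  1.08  0.    1.44] w 27.5
```

View pics/z13.png

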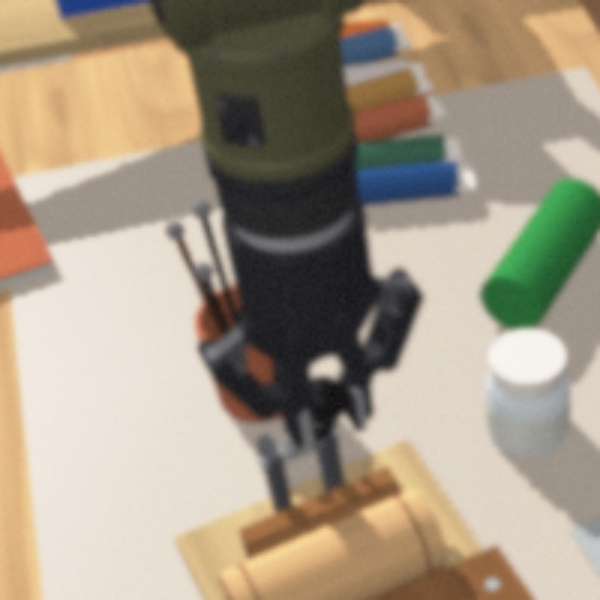

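Ball (about (330,390) in the crop) is still in the pads and the bar swings with it. I'll continue the arc.

Request:
send_rows --steps '[[[-0.012,0,0.009],[0,0,0]],[[-0.01,0,0.01],[0,0,0]],[[-0.009,0,0.011],[0,0,0]],[[-0.008,0,0.011],[0,0,0]],[[-0.008,0,0.013],[0,0,0]]]'

```text
time_s: 12.9
tcp_pos: [525.1, -2.4, 98.4]
tool_rot: [3.142, -0.01, 1.775]
force: [-0.4, 6.6, -5.4]
gripper_width: 27.2
```

Request:
send_rows --steps '[[[-0.006,0,0.013],[0,0,0]],[[-0.004,0,0.013],[0,0,0]],[[-0.004,0,0.012],[0,0,0]],[[0,0,0],[0,0,0]],[[0,0,0],[0,0,0]]]'

```text
time_s: 13.4
tcp_pos: [527.9, -16.4, 60.1]
tool_rot: [-3.141, -0.009, 1.776]
force: [0.6, 13.6, -5.7]
gripper_width: 27.4
```

```bash
python3 -c "
from h import *
go([*world(-66,0),32])
grab('side','s14');p=cv2.imread('pics/s14.png')[180:380,180:380];cv2.imwrite('pics/z14.png',cv2.resize(p,None,fx=3,fy=3))
"
```

```text
t 13.4 pos [527.9 -16.4  60.1] jig [-59.6  -0.7] shift [-6.7 -0.7 28.1] turn [-0.0005 -0.0086  0.0044] F [ 0.6 13.6 -5.7] j [-0.04  0.28 -0.42  0.88  0.01  1.33] w 27.4
```

View pics/z14.png

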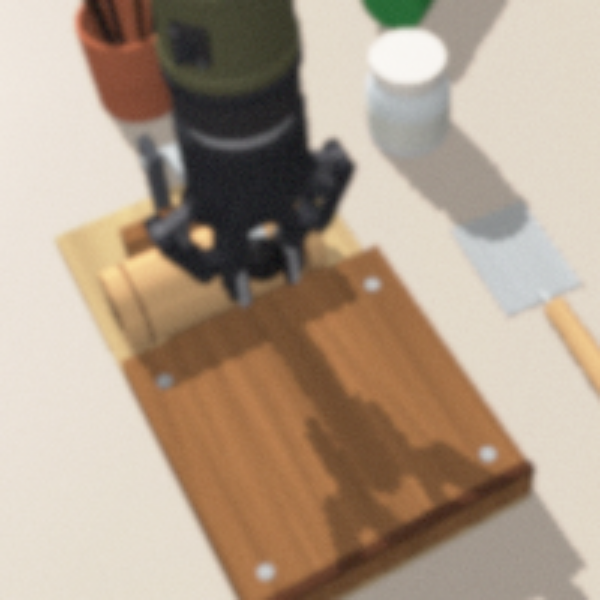

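Request:
send_rows --steps '[[[0.002,0,0.008],[0,0,0]],[[0.001,0,0.008],[0,0,0]],[[0,0,0.006],[0,0,0]],[[0,0,0],[0,0,0]]]'

```text
time_s: 13.85
tcp_pos: [528.0, -16.5, 38.8]
tool_rot: [-3.141, -0.002, 1.774]
force: [0.3, 5.4, -2.3]
gripper_width: 27.5
```

```bash
python3 -c "
from h import *
go([*world(-66,0),32])
"
```

```text
t 13.85 pos [528.  -16.5  38.8] jig [-59.8  -0.8] shift [-6.2 -0.8  6.8] turn [-0.0001 -0.0024  0.0029] F [ 0.3  5.4 -2.3] j [-0.03  0.3  -0.44  0.83  0.    1.33] w 27.5
```

Request:
send_rows --steps '[[[0.001,0,0.003],[0,0,0]],[[0,0,0.003],[0,0,0]],[[0,0,0],[0,0,0]]]'

```text
time_s: 14.15
tcp_pos: [527.6, -14.2, 33.4]
tool_rot: [3.141, -0.005, 1.774]
force: [-1.1, 10.1, -1.9]
gripper_width: 27.1
```

Request:
send_rows --steps '[[[0,0,0.002],[0,0,0]],[[0,0,0.002],[0,0,0]],[[0,0,0],[0,0,0]]]'

```text
time_s: 14.45
tcp_pos: [527.6, -14.4, 29.5]
tool_rot: [3.141, -0.004, 1.774]
force: [-0.7, 8.5, -1.6]
gripper_width: 27.0
```

```bash
python3 -c "
from h import *
go([*world(-66,0),32])
grab('side','s15');p=cv2.imread('pics/s15.png')[180:380,180:380];cv2.imwrite('pics/z15.png',cv2.resize(p,None,fx=3,fy=3))
"
```

```text
t 14.45 pos [527.6 -14.4  29.5] jig [-57.6  -0.8] shift [-8.4 -0.8 -2.5] turn [ 0.0002 -0.0045  0.0029] F [-0.7  8.5 -1.6] j [-0.03  0.31 -0.46  0.81  0.    1.34] w 27.0
```

View pics/z15.png

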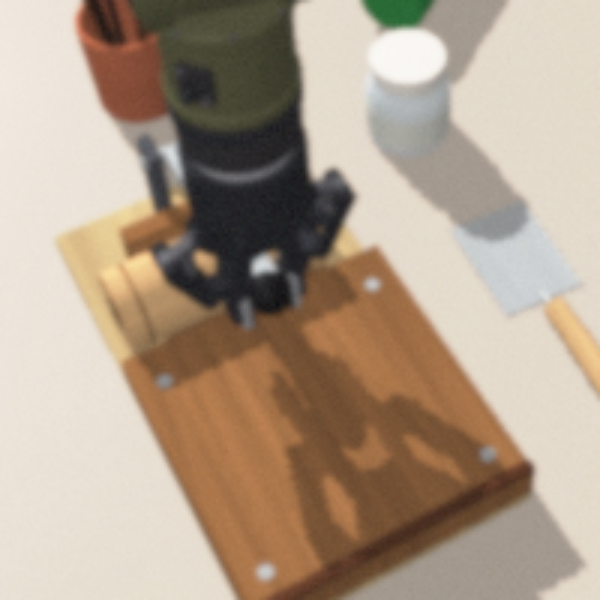

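```bash
cat > b.py <<'E'
from h import *
import sys
p,d,c=grab('side',sys.argv[1]);P=pts(c,d);J=jig(P)
for v in range(264,288,3): print(v,[(u,J[v,u].round(0).tolist(),int(P[v,u,2])) for u in range(260,280,4)])
E
python3 b.py s16
```

```text
264 [(260, [-76.0, 16.0], 164), (264, [-75.0, 8.0], 158), (268, [-38.0, -12.0], 100), (272, [-50.0, -16.0], 112), (276, [-74.0, -15.0], 140)]
267 [(260, [-73.0, 16.0], 151), (264, [-42.0, -2.0], 102), (268, [-46.0, -8.0], 102), (272, [-52.0, -15.0], 104), (276, [-69.0, -17.0], 124)]
270 [(260, [-76.0, 18.0], 146), (264, [-49.0, 2.0], 102), (268, [-58.0, -3.0], 110), (272, [-59.0, -11.0], 106), (276, [-68.0, -16.0], 112)]
273 [(260, [-75.0, 19.0], 135), (264, [-60.0, 6.0], 109), (268, [-67.0, 0.0], 113), (272, [-69.0, -7.0], 111), (276, [-68.0, -15.0], 104)]
276 [(260, [-70.0, 18.0], 119), (264, [-67.0, 9.0], 109), (268, [-71.0, 3.0], 110), (272, [-74.0, -4.0], 109), (276, [-73.0, -13.0], 102)]
279 [(260, [-71.0, 20.0], 111), (264, [-70.0, 11.0], 104), (268, [-76.0, 5.0], 107), (272, [-78.0, -2.0], 104), (276, [-76.0, -11.0], 97)]
282 [(260, [-67.0, 19.0], 96), (264, [-71.0, 13.0], 97), (268, [-78.0, 7.0], 101), (272, [-80.0, -0.0], 99), (276, [-65.0, -14.0], 69)]
285 [(260, [-64.0, 20.0], 82), (264, [-39.0, 4.0], 37), (268, [-44.0, -3.0], 40), (272, [-49.0, -10.0], 41), (276, [-53.0, -17.0], 41)]
```

Request:
send_rows --steps '[[[0,0,0],[0,0,0]],[[0,0,0],[0,0,0]],[[0,0,0],[0,0,0]],[[0,0,0],[0,0,0]],[[0,0,0],[0,0,0]]]' --hand 0.085

```text
time_s: 15.05
tcp_pos: [528.2, -17.0, 30.0]
tool_rot: [3.142, 0.0, 1.772]
force: [0.2, -1.3, -0.0]
gripper_width: 85.0
```

Request:
send_rows --steps '[[[0,0,-0.02],[0,0,0]],[[0,0,-0.025],[0,0,0]],[[0,0,-0.025],[0,0,0]],[[0,0,-0.01],[0,0,0]],[[0,0,0],[0,0,0]]]'

```text
time_s: 15.55
tcp_pos: [529.4, -16.8, 111.3]
tool_rot: [3.139, 0.001, 1.772]
force: [-0.1, 0.3, -0.6]
gripper_width: 85.0
```

Request:
send_rows --steps '[[[0,0,0],[0,0,0]],[[0,0,0],[0,0,0]],[[0,0,0],[0,0,0]],[[0,0,0],[0,0,0]],[[0,0,0],[0,0,0]]]' --hand 0.0

```text
time_s: 16.05
tcp_pos: [527.8, -16.6, 109.4]
tool_rot: [-3.141, -0.0, 1.773]
force: [0.1, 0.6, -0.5]
gripper_width: 12.0
```

```bash
cat > c.py <<'E'
from h import *
import sys
p,d,c=grab('side',sys.argv[1]);P=pts(c,d);J=jig(P);x,y,z=J[...,0],J[...,1],P[...,2]
go([*world(-66,0),70])
m=p.max(-1)
from scipy.optimize import least_squares
q=(abs(x+67)<20)&(abs(y)<20)&(z>84)&(z<118)&(m<75);B=np.c_[x,y][0:0] if 0 else np.c_[x[q],y[q],z[q]]
if len(B)>20:
    g=lambda p:np.linalg.norm(B-p,axis=1)-15
    s=least_squares(g,[-67,0,92],loss='soft_l1');print('ball',len(B),s.x,np.std(g(s.x)))
q=(abs(x)<110)&(abs(y)<9)&(x>-50)&(x<-5)&(z>85)&(z<125)
if q.sum()>10: print('bar',q.sum(),np.polyfit(x[q],z[q],1),'z at -40,0:',np.polyval(np.polyfit(x[q],z[q],1),[-40,0]))
q=(abs(x+60)<30)&(abs(y)<40)&(z>105)&(z<220)&(m<110);print('tip low z',np.percentile(z[q],[1,3,5]) if q.any() else None)
im=cv2.imread(f'pics/{sys.argv[1]}.png')[180:380,180:380];cv2.imwrite(f'pics/z{sys.argv[1]}.png',cv2.resize(im,None,fx=3,fy=3))
E
python3 c.py s17
```

```text
t 16.1 pos [527.9 -16.6 109.6] jig [-59.9  -0.6] shift [-6.1 -0.6 39.6] turn [-0.0005 -0.0001  0.0013] F [-0.2  0.3 -0.2] j [-0.03  0.23 -0.35  0.99 -0.    1.34] w 4.4
ball 148 [-64.9497155  -0.4685288  97.5284515] 1.0748526594147696
bar 75 [-3.88583718e-02  1.01151161e+02] z at -40,0: [102.70549564 101.15116077]
tip low z [105.8183577  107.41207615 108.25248679]
```

View pics/zs17.png

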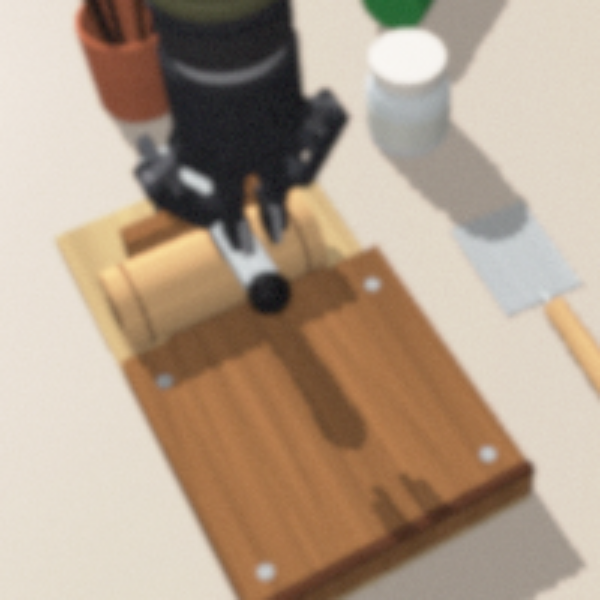

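Request:
send_rows --steps '[[[-0.006,0,0.005],[0,0,0]],[[0,0,0.01],[0,0,0]],[[0,0,0.008],[0,0,0]],[[0,0,0.005],[0,0,0]],[[0,0,0],[0,0,0]]]'

```text
time_s: 16.6
tcp_pos: [528.2, -22.5, 80.6]
tool_rot: [-3.139, -0.001, 1.773]
force: [-0.5, 0.1, -0.4]
gripper_width: 0.0
```

```bash
python3 c.py s18
```

```text
t 16.65 pos [528.7 -22.5  81.2] jig [-65.7  -0.2] shift [-0.3 -0.2 11.2] turn [-0.0013 -0.0003  0.0014] F [ 0.3  0.2 -0.4] j [-0.04  0.26 -0.39  0.93  0.    1.33] w 0.1
ball 131 [-65.45517383  -0.63449035  96.81489148] 1.0362562999149358
tip low z [105.66160044 107.32233125 108.85926682]
```

View pics/zs18.png

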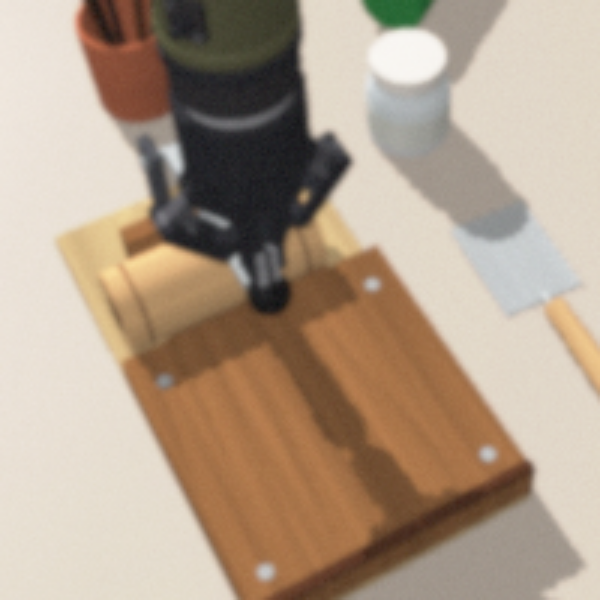

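Fingers shut right over the ball (crop (268,290)). Pressing down in small steps while watching the force.

Request:
send_rows --steps '[[[0,0,0.003],[0,0,0]],[[0,0,0.003],[0,0,0]],[[0,0,0.003],[0,0,0]],[[0,0,0],[0,0,0]]]'

```text
time_s: 17.05
tcp_pos: [529.2, -22.5, 72.7]
tool_rot: [-3.141, 0.0, 1.773]
force: [-0.4, 1.0, 0.2]
gripper_width: -0.1
```

Request:
send_rows --steps '[[[0,0,0.002],[0,0,0]],[[0,0,0.002],[0,0,0]],[[0,0,0],[0,0,0]]]'

```text
time_s: 17.35
tcp_pos: [529.3, -22.6, 68.7]
tool_rot: [-3.142, 0.0, 1.773]
force: [0.3, -0.8, 0.2]
gripper_width: -0.3
```

Request:
send_rows --steps '[[[0,0,0.002],[0,0,0]],[[0,0,0.002],[0,0,0]],[[0,0,0],[0,0,0]]]'

```text
time_s: 17.65
tcp_pos: [529.7, -22.6, 67.4]
tool_rot: [3.14, 0.001, 1.773]
force: [-7.5, 0.2, 23.3]
gripper_width: -0.2
```

```bash
python3 c.py s19
```

```text
t 17.7 pos [529.6 -22.6  67.4] jig [-66.1  -1.1] shift [ 0.1 -1.1 -2.6] turn [0.0015 0.0005 0.0013] F [-7.9 -0.4 22. ] j [-0.04  0.27 -0.41  0.89 -0.    1.33] w 0.3
ball 114 [-65.02585965  -0.71936017  92.67760633] 2.94967339280393
tip low z [112.28122589 118.51142911 124.36381628]
```

View pics/zs19.png

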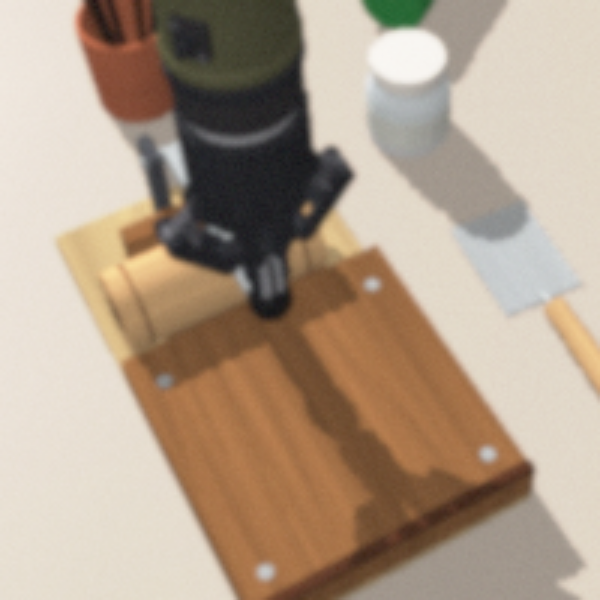

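Request:
send_rows --steps '[[[0,0,0.001],[0,0,0]],[[0,0,0],[0,0,0]],[[0,0,0],[0,0,0]]]'

```text
time_s: 18.0
tcp_pos: [529.7, -22.6, 67.2]
tool_rot: [3.14, 0.001, 1.773]
force: [-10.0, -1.0, 28.6]
gripper_width: -0.2
```

Request:
send_rows --steps '[[[0,0,-0.01],[0,0,0]],[[0,0,-0.03],[0,0,0]],[[0,0,-0.05],[0,0,0]],[[0,0,-0.05],[0,0,0]],[[-0.03,0,-0.02],[0,0,0]]]'

```text
time_s: 18.5
tcp_pos: [537.2, -50.1, 229.1]
tool_rot: [3.135, 0.0, 1.777]
force: [0.1, -0.0, -0.1]
gripper_width: -0.3
```

Request:
send_rows --steps '[[[-0.05,0,0],[0,0,0]],[[-0.05,0,0],[0,0,0]],[[0,0,0],[0,0,0]],[[0,0,0],[0,0,0]],[[0,0,0],[0,0,0]]]'

```text
time_s: 19.0
tcp_pos: [554.9, -149.1, 223.6]
tool_rot: [-3.141, -0.001, 1.773]
force: [-0.3, 0.1, 0.0]
gripper_width: 0.1
```

```bash
python3 c.py s20; python3 -c "
from h import *
p,d,c=grab('top','t20');P=pts(c,d);J=jig(P);x,y,z=J[...,0],J[...,1],P[...,2]
q=(abs(y)<8)&(x>-48)&(x<60)&(z>85)&(z<115);print('bar top',q.sum(),np.polyfit(x[q],z[q],1))
q=(abs(x)<14)&(abs(y-15)<74)&(abs(y)>18)&(z>65)&(z<90);A=np.c_[x[q],y[q],z[q]]
from scipy.optimize import least_squares
f=lambda p:np.hypot(A[:,0]-p[0]-p[1]*A[:,1],A[:,2]-p[2])-30
print('roller',len(A),least_squares(f,[0,0,52],loss='soft_l1').x)
"
```

```text
t 19.05 pos [ 555.  -148.8  223.7] jig [-194.7   -0.8] shift [128.6  -0.4 153.8] turn [-0.0005 -0.0007  0.0025] F [-0.2 -0.1  0.6] j [-0.26  0.26 -0.05  1.26  0.    1.11] w 0.2
ball 150 [-65.37278753  -0.85394939  92.29813359] 1.0791534787538795
bar 69 [1.90235152e-02 9.88344081e+01] z at -40,0: [98.07346745 98.83440806]
tip low z [105.00826803 105.02264207 105.07565644]
bar top 609 [2.38589342e-03 9.88669281e+01]
roller 1085 [ 1.71811536e+00 -3.61261542e-04  5.31785191e+01]
```

View pics/s20.png

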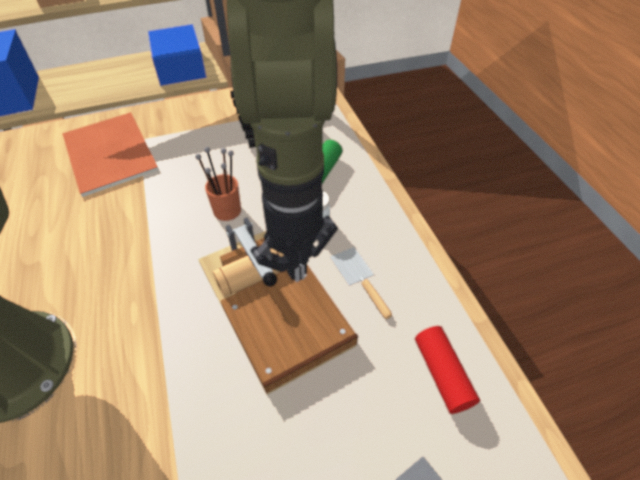

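View pics/t20.png

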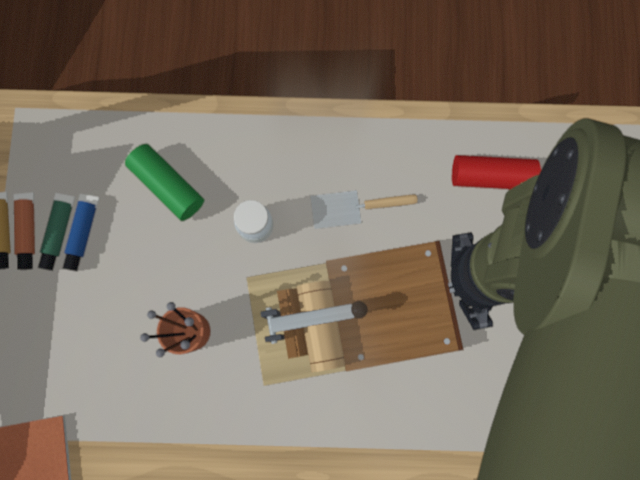

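```bash
python3 -c "
from rig import *
print(sign_off())"
```

```text
the job is handed in; nothing more can be done
None
```

The roller is lying square in the vee with the clamp bar down on it, and I handed the job in at about 19 s of the 56 s. `sign_off()` gives no verdict, so the checks below are from my own cameras.

**What I did**
- I pushed the roller along the board with the open fingers, covering about 110 mm (roughly 3.6 rad of rolling at no slip). It dropped into the vee by itself.
- The clamp bar was still up at about 1.43 rad when the roller settled. I then gripped the ball, swung the bar over, let go and pressed the ball down with shut fingers at about 29 N before backing off.

**Last checks**
- **Roller:** its axis is within about 0.001 rad of the vee, its height is about 53 mm, and it is about 15 mm off the middle lengthwise. That is inside the 40 mm limit.
- **Clamp:** the bar is level, with a slope of about 0.002 rad, and the ball centre is at 92.3 mm.
- **Surroundings:** the pot, jar and palette knife look where they were. The robot is clear of everything and the measured force is near zero.

**What disagreed or went wrong**
- **Fingertip position:** with the gripper open, the fingertips ended about 53 mm behind the reported TCP. My first push at a reported height of 45 mm therefore rode lightly on top of the roller, with about 6 N and 2 mm of movement. I corrected the height from the depth images.
- **Ball slipped in the pads:** it slid about 8 mm during the swing, leaving the bar at about 0.037 rad, just above the 0.035 limit. That is why I finished by pressing it from above.
- **Jig x offset:** the roller reads x ≈ +1.7 mm in my frame. The board's outer edge shows a similar offset of about 1.5 mm, so I put this down to my estimate of the jig's origin. Either way it is inside the 4 mm limit.

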